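Hang the dip pail on the drain hook

TASK

The little steel dip pail of bolts stands on the bench with its bail lying flat: first raise the bail upright with the pail still standing on the bench, then carry the pail by the bail and hang the bail in both prongs of the double hook on the drain stand. Nobody measured how high the hook is clamped: lower the bail gently until the hook carries the pail, never forcing the sprung hook down nor letting go before the hook has the weight, then let go and leave it hanging still and level. Do not spill the pail or shift the other things on the bench.

Things in the scene. Friction and masses are not known exactly. Their poses are not given: they have to be found in the camera images.
- pail: Open round steel pail, 104 mm across the rim, 92 mm at the foot, 80 mm high, 0.5 to 0.75 kg in all, loose on the bench. Origin: centre of its underside; z up. Two bosses at y = +62 and -62 mm, z = 72 mm carry the swing bail (hinge line along the pail's y). At the start the bail lies flat out over the pail's -x side, its bar 128 mm from the pail's axis and 72 mm above the bench.
- bail (a joint): Angle of the U-shaped bail of 6 mm wire: 0 = lying flat over the pail's -x side (a stop holds it level), 1.57 = upright (bar 200 mm above the pail's underside), 3.14 = flat over the +x side. Legs 128 mm long, straight cross bar along the pail's y, 124 mm wide. Turns freely with slight friction and falls back if let go away from upright.
- grip (a point): Centre of the wooden roll grip on the middle of the bail's cross bar: 20 mm diameter, 50 mm long, its axis along the bar; it spins freely on the wire. Bare 6 mm wire runs on for about 25 mm at each end of the roll: that is what lies in the prongs.
- stand: Drain stand, fixed: drip tray 150 x 160 mm, 22 mm high, centred on the origin, and a post behind it with a double hook. Origin: on the bench, straight beneath the middle between the hook's two saddles. z up; -x is the way the prong tips face (roughly to the robot); y across the prongs. Two 9 mm thick steel prongs at y = +43 and -43 mm, each with a flat saddle at x = -10 to +14 mm.
- post (a point): Centre of the top of the stand's 30 mm square post, 330 mm above the bench, 113 mm behind the stand's origin (+x). A collar clamped on it carries the crosshead (x = 76 to 86 mm, 100 mm wide); from there the prongs come forward, sloping down 12 mm to the saddles, and turn up at the front to tips at x = -28 mm, 28 mm above the saddles' axis.
- approach (a point): Free point 110 mm in front (-x) of the stand's origin, 335 mm above the bench. A bail carried level from here along the stand's +x, bar along its y, with the bar at this height, passes over the tips, and the pail's rim below the prongs, whatever the hook's height.
- prongs (a joint): How far the sprung double hook is pressed down, in m (0 = free): 1 mm for each 4 N, so 1.2 to 1.8 mm under the hanging pail; 3.75 mm (15 N) is its limit. Reading noisy by 1.5 mm. The free height of the saddles' axis is unknown: clamped anywhere from 230 to 290 mm above the bench. A wire in the saddles has its axis 7.5 mm above theirs.
- wrench: Steel wrench, 200 mm long, lying on the bench; a bystander. Origin near its middle, on its underside.
- socket_a: Steel socket, 30 mm diameter, 35 mm high, standing; a bystander. Origin: centre of its underside.
- socket_b: Dark steel socket, 38 mm diameter, 38 mm high, standing; a bystander. Origin: centre of its underside.
- extension: Dark steel ratchet extension bar, 105 mm long, 20 mm thick, lying; a bystander. Origin: middle of its underside.
- tin: Open steel tin without a bail, 68 mm diameter, 85 mm high; a bystander. Origin: centre of its underside.
- oil_can: Closed grey can, 60 mm diameter, 130 mm high; a bystander. Origin: centre of its underside.
There are look-alikes about, which are no part of the job. Leave any purple or turquoise look-alike of the pail alone.

How it is judged:
By the outcome, as a careful person would: the job done as asked, in the order asked, and still so for the second after the job is handed in, with the robot touching nothing.
It also fails if it takes over 72 s, if anything falls off the work surface, if the arm or the gripper's body presses on something with over 40 N, if the wrist force passes 120 N, or if a joint passes its speed limit or range.

ROBOT

A 6-joint arm with a two-finger parallel gripper is mounted at the origin on the work surface. World frame = base frame: x ahead of the robot, y to its left, z up, the work surface at z = 0. Lengths are in m, angles in rad, forces in N, time in s.
With the tool pointing down it reaches from about 0.275 to 0.825 m from the base axis. Payload 4.9 kg.
Tool frame: the origin (TCP) lies midway between the tips of the shut fingers; the grasp point (between the pads) lies 19 mm behind it (grip_point_offset is the distance from the TCP to the grasp point, in m); z points along the fingers, x is the direction in which the jaws open and shut, and the axes are right-handed (so a half turn about z gives the same grasp; the last joint's range is limited). The gripper opens to 85 mm and grips with 20 to 120 N. Pads are 22 mm wide; open, the fingers measure 114 mm over their backs; the gripper's body (76 mm by 85 mm) begins 54 mm behind the grasp point. The pads swing forward as they close: fully open they stand 13 mm farther back than shut.
Start: joints at [1.121, 0.326, -0.193, 1.052, 0, 1.437], TCP at [0.171, 0.523, 0.231] pointing down, gripper open.
Joint ranges: [-2.65, 2.65], [-0.97, 1.79], [-1.3, 1.35], [-1.93, 2.1], [-1.47, 1.37], [-3.14, 3.14]. Speed limits (rad/s): [2.57, 2.57, 3.14, 3.14, 3.14, 3.14].

INTERFACE

Orientations are given as a rotation vector (axis times angle).
In Python, from cell import * gives the robot as it stands. Calls block until the motion is done:
- movep(position, orientation): joint-space move of the TCP to a pose.
- move_l(position, velocity=0.15, rot=None, until_force=None): straight line of the TCP; rot=None keeps the orientation; velocity is the mean speed in m/s. With until_force (N) it stops when the force on the tool has changed by that much, and returns True; else False.
- set_joints(angles): joint-space move.
- let_go() and grab(newtons=None): open the fingers fully, or close them until they stop; newtons is the grip in N (None keeps the last).
- sleep(seconds).
- ik(position, orientation): joint angles nearest the present ones, or None.
- get_state(): the state.
- grab_frame(name): name is "side" or "top" or "wrist"; returns a dict with "img" (384x512x3 uint8, red, green, blue), "fx", "fy", "cx", "cy" (pixels), "cam_to_world" (4x4, takes a point from camera to world coordinates); the wrist camera has in their place "T_tool_cam" (4x4, takes a point from camera to tool coordinates, whose origin is the TCP and whose axes are the tool frame's). Camera axes: x right, y down, z forward; pixel columns grow to the right and rows downward; lengths in m; the calibration is good to about 2 mm. A picture is of the moment at which its call begins: read the wrist's pose just before it. There is no depth.
A pose or a line that the arm cannot do raises MotionError and nothing moves.
- sign_off(): hands the job in, once; it reports no verdict.
Trained networks look in the newest picture that a camera, given by its name, has taken for a name from the list of things; names that differ only in an ending like _2 or _b are one class to them, and where a whole thing is asked for, a point or a joint stands for the part that bears it (a point fixed in the world has none). Each returns a list of dicts, best first, with "score" (0 to 1); they miss things now and then, are a little off and sometimes report something else, mostly with a low value. They report only what shows in the picture. A call takes as long as a camera call. They do not tell look-alikes from the thing itself.
- spot_in(camera, name): "centre" ([column, row] in pixels, amid what is visible of it).
- silhouettes(camera, name): "mask" (384x512 bool, what is visible of it) and "centre" ([column, row] in pixels, amid what is visible of it).
- tip_of(camera, name): "centre" ([column, row] in pixels: a listed point, or the origin of a listed thing).
The state is a dict: "clock": time; "q": joint angles; "joint_velocities": joint speeds; "tau": joint torques, N m; "position": TCP position; "eef_rot": TCP orientation; "contact_force": force on the tool from outside, world axes, zero at the start; "wrist_torque": the same for the moment, N m; "finger_gap": opening from 0.0 (shut) to 1.0 (fully open).
Only numpy, scipy, OpenCV 4.12 (cv2) and the standard library are available. Lean on these libraries where they do the work, as an engineer would, in place of code of your own. Each camera call takes 0.05 s, during which the arm holds its last target. There are 200 camera calls.

## Working session

There is one attempt and no reset: what is moved stays moved. The work goes in short steps, each a Python script; the robot and the scene stay as the last script left them, time stands still between calls to the robot, and variables do not carry over. Pictures are saved under pics/ and viewed, about 8 in all and at most 12, crops included, and the job is handed in when it is done.

```bash
ls; mkdir -p pics
cat > h.py <<'E'
from cell import *
import numpy as np, cv2
from scipy.spatial.transform import Rotation as R
def frame(n):
    s=get_state(); f=grab_frame(n)
    if 'cam_to_world' in f: T=np.array(f['cam_to_world'])
    else:
        W=np.eye(4); W[:3,:3]=R.from_rotvec(s['eef_rot']).as_matrix(); W[:3,3]=s['position']
        T=W@np.array(f['T_tool_cam'])
    return f,T
def onz(f,T,px,z):
    d=T[:3,:3]@np.array([(px[0]-f['cx'])/f['fx'],(px[1]-f['cy'])/f['fy'],1]); o=T[:3,3]
    return o+d*(z-o[2])/d[2]
def proj(f,T,p):
    c=np.linalg.inv(T)@np.append(p,1); return np.array([f['fx']*c[0]/c[2]+f['cx'],f['fy']*c[1]/c[2]+f['cy']])
def tri(obs):
    A=np.zeros((3,3));b=np.zeros(3)
    for f,T,px in obs:
        d=T[:3,:3]@np.array([(px[0]-f['cx'])/f['fx'],(px[1]-f['cy'])/f['fy'],1]); d/=np.linalg.norm(d)
        P=np.eye(3)-np.outer(d,d);A+=P;b+=P@T[:3,3]
    return np.linalg.solve(A,b)
def save(f,n): cv2.imwrite('pics/'+n+'.png',cv2.cvtColor(f['img'],cv2.COLOR_RGB2BGR))
E
python3 - <<'E'
from h import *
np.set_printoptions(precision=4,suppress=True)
ims=[]
Z=dict(pail=0,grip=.072,stand=0,post=.33,approach=.335,wrench=0,socket_a=0,extension=0,tin=0,oil_can=0)
for c in('side','top'):
    f,T=frame(c); ims.append(f['img']); print(c,T[:3,3],f['fx'])
    for n,z in Z.items():
        for o in tip_of(c,n)[:3]: print(c,n,round(o['score'],2),np.round(o['centre'],0),onz(f,T,o['centre'],z))
    save(f,'0'+c)
print(get_state()['clock'],get_state()['eef_rot'])
E
```

```text
pics
side [-0.1045 -0.5816  0.8899] 371.6581843452466
side pail 0.95 [169. 237.] [0.2362 0.1996 0.    ]
side pail 0.91 [278. 300.] [ 0.334  -0.1965  0.    ]
side pail 0.72 [340. 253.] [ 0.5964 -0.205   0.    ]
side grip 0.62 [301. 247.] [ 0.4706 -0.1463  0.072 ]
side grip 0.51 [283. 332.] [ 0.2472 -0.2966  0.072 ]
side grip 0.48 [198. 204.] [0.356  0.2008 0.072 ]
side stand 0.61 [242. 189.] [0.5658 0.2318 0.    ]
side post 0.86 [271. 101.] [0.6723 0.2042 0.33  ]
side post 0.7 [242. 190.] [ 0.3141 -0.0757  0.33  ]
side wrench 0.61 [256. 241.] [0.4329 0.0032 0.    ]
side socket_a 0.46 [295. 216.] [0.6106 0.0014 0.    ]
side socket_a 0.42 [295. 229.] [ 0.5641 -0.0411  0.    ]
side socket_a 0.34 [302. 243.] [ 0.5399 -0.0984  0.    ]
side extension 0.62 [245. 192.] [0.5638 0.2101 0.    ]
side extension 0.51 [313. 203.] [0.7077 0.0057 0.    ]
side tin 0.68 [173. 181.] [0.399 0.435 0.   ]
side oil_can 0.86 [386. 354.] [ 0.4276 -0.4808  0.    ]
side oil_can 0.7 [254. 247.] [ 0.4137 -0.0098  0.    ]
top [ 0.2247 -0.0223  1.3987] 379.5887725428871
top pail 0.79 [306. 171.] [ 0.587  -0.2033  0.    ]
top pail 0.65 [306. 239.] [ 0.3274 -0.1903  0.    ]
top pail 0.57 [199. 269.] [0.2274 0.1989 0.    ]
top grip 0.67 [338. 258.] [ 0.2554 -0.2901  0.072 ]
top grip 0.54 [188. 227.] [0.3704 0.2279 0.072 ]
top grip 0.49 [296. 199.] [ 0.4646 -0.1529  0.072 ]
top stand 0.83 [195. 176.] [0.5748 0.2207 0.    ]
top post 0.8 [179. 112.] [0.6891 0.2159 0.33  ]
top wrench 0.8 [255. 211.] [ 0.4347 -0.0059  0.    ]
top wrench 0.72 [306. 171.] [ 0.5843 -0.2009  0.    ]
top wrench 0.32 [382. 216.] [ 0.4097 -0.4756  0.    ]
top socket_a 0.6 [260. 177.] [ 0.5645 -0.0281  0.    ]
top socket_a 0.43 [257. 163.] [ 0.6209 -0.0157  0.    ]
top extension 0.44 [252. 139.] [0.7158 0.0035 0.    ]
top tin 0.63 [126. 218.] [0.4176 0.4727 0.    ]
top oil_can 0.76 [381. 214.] [ 0.4146 -0.472   0.    ]
1.1 [-2.5431 -1.8445  0.    ]
```

View pics/0side.png

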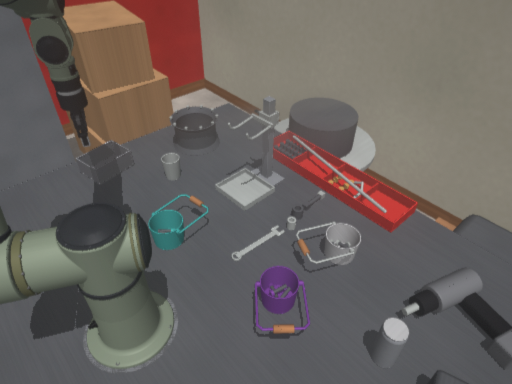

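View pics/0top.png

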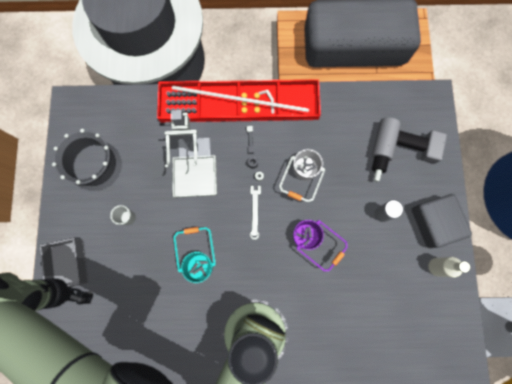

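The steel pail is on the right, with its centre near (329,164) and its grip near (295,197) in the top view. The stand is near (195,170), the purple pail is at (308,235) and the turquoise one at (198,265). Next I take close wrist looks at the stand and then the pail.

```bash
cat >> h.py <<'E'
def down(yaw):  # tool z down, tool x along heading yaw
    c,s=np.cos(yaw),np.sin(yaw)
    return R.from_matrix(np.array([[c,s,0],[s,-c,0],[0,0,-1]])).as_rotvec()
def best(yaw,p):  # yaw or yaw+pi, whichever keeps last joint most centred
    c=[(abs(q[5]),y) for y in (yaw,yaw+np.pi) for q in [ik(p,down(y))] if q is not None]
    return min(c)[1] if c else None
E
python3 - <<'E'
from h import *
np.set_printoptions(precision=4,suppress=True)
for p,y in (([.40,.245,.40],-.1),([.44,.245,.316],-.1),([.575,.22,.316],-.1),([.43,-.135,.28],-.41),([.47,-.15,.053],-.41),([.59,-.205,.18],-.41),([.59,-.205,.316],-.41)):
    print(p,[ (np.round(q,2) if q is not None else None) for q in (ik(p,down(y)),ik(p,down(y+np.pi)))])
p=[.40,.245,.40]; y=best(-.1,p); movep(p,down(y))
f,T=frame('wrist'); print(T[:3,3],T[:3,2]); a=f['img']
for n,z in (('stand',0),('post',.33)):
    for o in tip_of('wrist',n)[:2]: print(n,o['score'],o['centre'],onz(f,T,o['centre'],z))
p=[.43,-.135,.28]; y=best(-.41,p); movep(p,down(y))
f,T=frame('wrist'); print(T[:3,3],T[:3,2])
for n,z in (('pail',0),('grip',.072)):
    for o in tip_of('wrist',n)[:2]: print(n,o['score'],o['centre'],onz(f,T,o['centre'],z))
b=f['img']
cv2.imwrite('pics/1.png',cv2.cvtColor(cv2.resize(np.hstack([a,b]),(800,300),interpolation=cv2.INTER_AREA),cv2.COLOR_RGB2BGR))
np.savez('wr.npz',a=a,b=b)
print(get_state()['clock'])
E
```

```text
[0.4, 0.245, 0.4] [array([ 0.39,  0.12, -0.04,  1.42, -0.  ,  2.06]), array([ 0.39,  0.12, -0.04,  1.42, -0.  , -1.08])]
[0.44, 0.245, 0.316] [array([ 0.36,  0.2 , -0.15,  1.22, -0.  ,  2.03]), array([ 0.36,  0.2 , -0.15,  1.22, -0.  , -1.11])]
[0.575, 0.22, 0.316] [array([ 0.25,  0.42,  0.16,  1.31, -0.  ,  1.92]), array([ 0.25,  0.42,  0.16,  1.31, -0.  , -1.23])]
[0.43, -0.135, 0.28] [array([-0.47,  0.11, -0.34,  1.12,  0.  ,  1.51]), array([-0.47,  0.11, -0.34,  1.12,  0.  , -1.63])]
[0.47, -0.15, 0.053] [array([-0.46,  0.43, -0.57,  0.58,  0.  ,  1.52]), array([-0.46,  0.43, -0.57,  0.58,  0.  , -1.62])]
[0.59, -0.205, 0.18] [array([-0.45,  0.5 , -0.06,  1.01,  0.  ,  1.53]), array([-0.45,  0.5 , -0.06,  1.01,  0.  , -1.61])]
[0.59, -0.205, 0.316] [array([-0.45,  0.44,  0.19,  1.32,  0.  ,  1.53]), array([-0.45,  0.44,  0.19,  1.32,  0.  , -1.61])]
[0.3941 0.1783 0.541 ] [ 0.0265  0.2623 -0.9646]
stand 0.94 [163.8, 138.4] [0.5646 0.2149 0.    ]
post 0.65 [50.1, 14.8] [0.5171 0.1106 0.33  ]
[ 0.4575 -0.0743  0.4214] [-0.1037 -0.2414 -0.9649]
pail 0.92 [216.9, 217.1] [ 0.3404 -0.1932  0.    ]
pail 0.83 [390.1, 149.7] [ 0.6028 -0.199   0.    ]
grip 0.83 [301.2, 163.2] [ 0.4787 -0.1518  0.072 ]
5.7583
```

View pics/1.png

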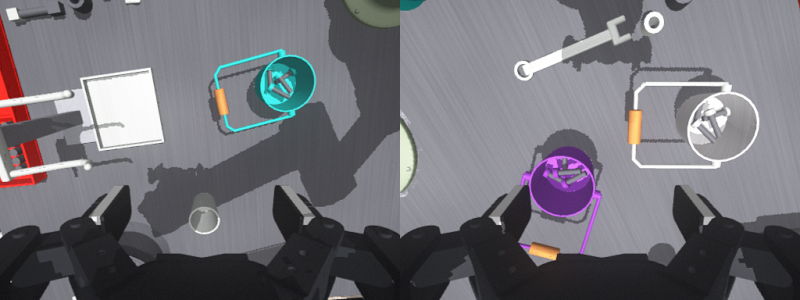

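The left half shows the tray corners near (82,78), (150,67), (163,143) and (96,150), with prong tips at (70,97) and (88,165). The right half shows the steel pail's rim centre near (723,126) and its grip at (635,127). I'm enlarging both crops for sharper corner pixels.

Run:
```python
import numpy as np,cv2
d=np.load('wr.npz')
a=d['a'][70:250,0:220]; b=d['b'][85:235,280:470]
a=cv2.resize(a,None,fx=2,fy=2,interpolation=cv2.INTER_CUBIC); b=cv2.resize(b,None,fx=1.85,fy=2.4,interpolation=cv2.INTER_CUBIC)
print(a.shape,b.shape)
cv2.imwrite('pics/2.png',cv2.cvtColor(np.hstack([a,b]),cv2.COLOR_RGB2BGR))
```

```text
(360, 440, 3) (360, 352, 3)
```

View pics/2.png

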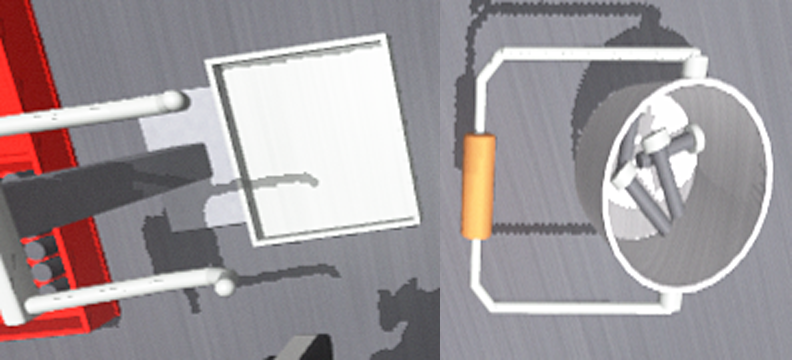

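Crop readings: tray corners (206,60), (386,35), (420,222), (258,245), and prong tips (174,100), (224,287). For the pail, the grip is (479,187), the rim centre (688,185) and the bosses (695,66), (673,300).

Run:
```python
from h import *
np.set_printoptions(precision=4,suppress=True)
f,T=frame('wrist')   # present pose = picture b
B=lambda x,y:((x-440)/1.85+280,y/2.4+85)
g=onz(f,T,B(479,187),.072); r=onz(f,T,B(688,185),.08); b1=onz(f,T,B(695,66),.072); b2=onz(f,T,B(673,300),.072)
print('grip',g,'rim',r,'bosses',b1,b2,(b1+b2)/2,np.linalg.norm(b1-b2))
for n,v in(('g-r',r-g),('boss',b1-b2)): print(n,np.linalg.norm(v[:2]),np.degrees(np.arctan2(v[1],v[0])))
# picture a: its tool pose
W=np.eye(4);W[:3,:3]=R.from_rotvec(down(best(-.1,[.40,.245,.40]))).as_matrix();W[:3,3]=[.40,.245,.40]
Ta=W@np.array(f['T_tool_cam']); print(Ta[:3,3])
A=lambda x,y:(x/2,y/2+70)
c=np.array([onz(f,Ta,A(*p),.022) for p in((206,60),(386,35),(420,222),(258,245))]); print(c,c.mean(0))
for i in range(4):
    v=c[(i+1)%4]-c[i]; print(np.linalg.norm(v),np.degrees(np.arctan2(v[1],v[0])))
for z in(.26,.29,.32):
    p,q=onz(f,Ta,A(174,100),z),onz(f,Ta,A(224,287),z); print(z,p,q,np.linalg.norm(p-q),(p+q)/2,np.degrees(np.arctan2(*(p-q)[1::-1])))
```

```text
grip [ 0.4787 -0.1514  0.072 ] rim [ 0.596  -0.1997  0.08  ] bosses [ 0.6184 -0.1502  0.072 ] [ 0.5742 -0.2556  0.072 ] [ 0.5963 -0.2029  0.072 ] 0.11433413698303596
g-r 0.12683982509013872 -22.35941813569889
boss 0.11433413698303596 67.2526648962183
[0.3924 0.1791 0.5412]
[[0.6431 0.1426 0.022 ]
 [0.4938 0.1381 0.022 ]
 [0.4883 0.2948 0.022 ]
 [0.6338 0.3012 0.022 ]] [0.5648 0.2192 0.022 ]
0.14936118475012602 -178.2521808984209
0.1568481194373738 91.99821726690108
0.14564972815018007 2.5364264606283324
0.15891247427825553 -86.66169493581229
0.26 [0.5465 0.1749 0.26  ] [0.5441 0.2646 0.26  ] 0.08974670891635184 [0.5453 0.2197 0.26  ] -88.49715234453669
0.29 [0.5301 0.1753 0.29  ] [0.5279 0.2555 0.29  ] 0.08017309320595453 [0.529  0.2154 0.29  ] -88.49715234453673
0.32 [0.5136 0.1758 0.32  ] [0.5118 0.2464 0.32  ] 0.07059947749555728 [0.5127 0.2111 0.32  ] -88.49715234453669
```

```bash
cat >> h.py <<'E'
YP=np.radians(-22.6); G=np.array([.479,-.151,.053])
YS=np.radians(2.0); S=np.array([.565,.219,0])
def F(): 
    v=[]
    for _ in range(5): v.append(get_state()['contact_force']); sleep(.03)
    return np.mean(v,0)
E
python3 - <<'E'
from h import *
np.set_printoptions(precision=3,suppress=True)
o=down(YP)
movep(G+[0,0,.09],o); print(F())
move_l(G,.12); print(F())
grab(40); s=get_state(); print('gap',s['finger_gap'],F(),s['position'])
u=np.array([np.cos(YP),np.sin(YP),0])
H=G+.128*u
for i in range(1,13):
    a=np.pi/2*i/12
    move_l(H-.128*np.cos(a)*u+[0,0,.128*np.sin(a)],.08)
    if i%3==0: print(i,F())
for c in('side','wrist'):
    f,T=frame(c); save(f,'3'+c)
    for x in tip_of(c,'pail')[:3]: print(c,x['score'],onz(f,T,x['centre'],0))
print(get_state()['finger_gap'],get_state()['clock'])
a=cv2.imread('pics/3side.png')[130:340,200:440];b=cv2.imread('pics/3wrist.png')
cv2.imwrite('pics/3.png',np.hstack([cv2.resize(a,(430,376)),cv2.resize(b,(370,376))]))
E
```

```text
[ 0.098 -0.095  0.28 ]
[-0.178 -0.295  0.079]
gap 0.22006278434256582 [-2.289  0.128  2.502] [ 0.479 -0.151  0.053]
3 [ 0.188 -0.602 -0.788]
6 [-1.63  -0.512  1.025]
9 [-2.62  -0.9    4.654]
12 [-0.984 -2.49   5.683]
side 0.89 [ 0.326 -0.195  0.   ]
side 0.66 [ 0.234  0.186 -0.   ]
side 0.61 [ 0.598 -0.208  0.   ]
wrist 0.88 [ 0.601 -0.2    0.   ]
wrist 0.61 [ 0.339 -0.192  0.   ]
0.21759299174619318 13.6333
```

View pics/3.png

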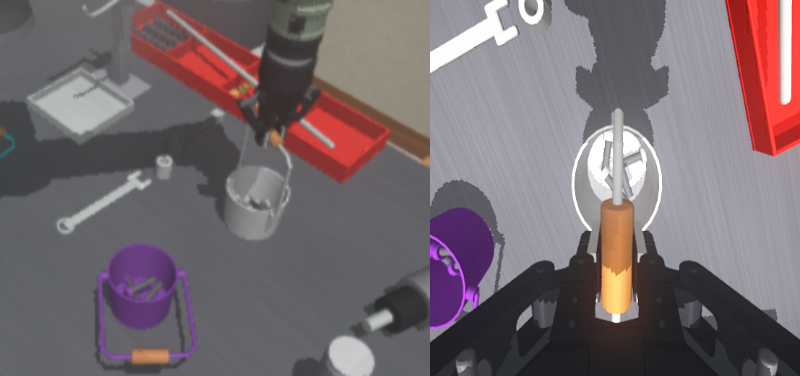

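The bail is upright with the roll between the pads, and the pail is still standing at about (0.60,-0.20). Now I lift it and carry it to the approach point.

Run:
```python
from h import *
np.set_printoptions(precision=3,suppress=True)
p=np.array(get_state()['position'])
move_l(p+[0,0,.03],.05); print(F(),get_state()['finger_gap'])
p[2]=.317; move_l(p,.1)
u=np.array([np.cos(YS),np.sin(YS),0])
A=S-.11*u; A[2]=.317
move_l(A,.11,rot=down(YS)); sleep(1.0)
print('hang',F(),get_state()['position'],get_state()['finger_gap'])
for c in('side','wrist'):
    f,T=frame(c); save(f,'4'+c)
    for n,z in(('stand',0),('post',.33)):
      for x in tip_of(c,n)[:1]: print(c,n,x['score'],onz(f,T,x['centre'],z))
print(get_state()['clock'])
a=cv2.imread('pics/4side.png')[70:250,150:350];b=cv2.imread('pics/4wrist.png')
cv2.imwrite('pics/4.png',np.hstack([cv2.resize(a,(400,376)),cv2.resize(b,(400,376))]))
```

```text
[-0.324 -0.069 -5.298] 0.22227533373337455
hang [ 0.262 -0.098 -5.201] [0.455 0.215 0.317] 0.2214057099085903
side stand 0.72 [0.574 0.231 0.   ]
side post 0.7 [0.68  0.214 0.33 ]
wrist stand 0.88 [0.571 0.221 0.   ]
21.375
```

View pics/4.png

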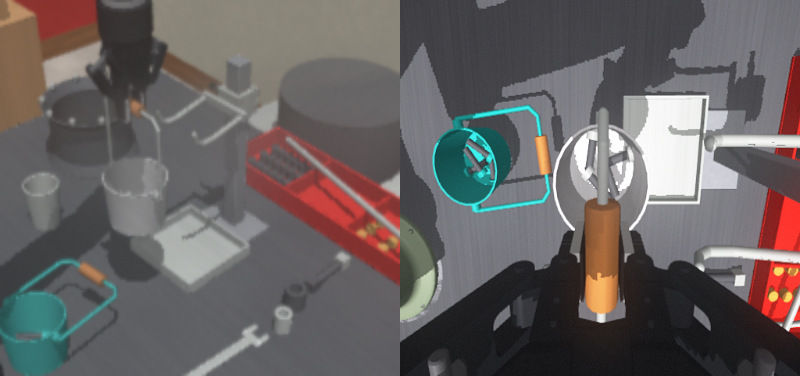

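The pail hangs level at the approach point with its bolts still in it (weight about 5.3 N). The prong tips are at (709,143) and (700,262) in the composite. Next I check that they're centred, move in, and lower with force guarding.

Run:
```python
from h import *
np.set_printoptions(precision=4,suppress=True)
f,T=frame('wrist')
for z in(.25,.272,.29):
    p,q=onz(f,T,(395.5,146),z),onz(f,T,(384,267.5),z); print(z,p,q,np.linalg.norm(p-q),(p+q)/2)
z=.272
m=(onz(f,T,(395.5,146),z)+onz(f,T,(384,267.5),z))/2
u=np.array([np.cos(YS),np.sin(YS),0])
e=m-(S-.028*u); print('tip mid err along/across',e@u, e@np.array([-u[1],u[0],0]))
if abs(e[0])>.012 or abs(e[1])>.01: raise SystemExit('check')
P=S+.002*u+.3*e*[1,1,0]; P[2]=.317
move_l(P,.07); sleep(.5); print('over',F())
P[2]=.283; move_l(P,.05); f0=F(); print(f0)
P[2]=.205
hit=move_l(P,.015,until_force=1.5); sleep(.3)
s=get_state(); print('hit',hit,s['position'],F(),s['clock'])
```

```text
0.25 [0.5482 0.2588 0.25  ] [0.5536 0.1667 0.25  ] 0.09223157331810863 [0.5509 0.2128 0.25  ]
0.272 [0.5382 0.2611 0.272 ] [0.5431 0.1788 0.272 ] 0.08248822174190482 [0.5406 0.22   0.272 ]
0.29 [0.53   0.2631 0.29  ] [0.5344 0.1887 0.29  ] 0.07451638863410172 [0.5322 0.2259 0.29  ]
tip mid err along/across 0.003682924771117596 0.0018250431290522777
over [ 0.4332 -0.3878 -5.3677]
[ 0.1101 -0.3829 -5.1594]
hit True [0.5678 0.2196 0.2344] [3.853  1.1714 2.6926] 28.15
```

Contact came at a bar height of about 0.253 m, matching the estimate, but it is now pressing down slightly (+2.7 N). I'll ease up to near zero and look.

Run:
```python
from h import *
np.set_printoptions(precision=4,suppress=True)
p=np.array(get_state()['position']); 
for i in range(5):
    fz=F(); print(p,fz)
    if abs(fz[2])<.7: break
    p[2]+=np.clip(fz[2]/5000,-.0004,.0004); move_l(p,.01); sleep(.2)
print(get_state()['wrist_torque'],get_state()['clock'])
for c in('side','wrist'): 
    f,T=frame(c); save(f,'5'+c)
a=cv2.imread('pics/5side.png')[80:220,190:320];b=cv2.imread('pics/5wrist.png')
cv2.imwrite('pics/5.png',np.hstack([cv2.resize(a,(390,420),interpolation=cv2.INTER_CUBIC),cv2.resize(b,(400,420))]))
```

```text
[0.5674 0.2195 0.2341] [4.0193 1.5985 3.2933]
[0.5674 0.2195 0.2345] [2.0788 0.8766 2.8528]
[0.5674 0.2195 0.2349] [1.2179 0.8953 1.1955]
[0.5674 0.2195 0.2351] [0.3962 0.4035 0.1678]
[ 0.133  -0.0368 -0.0009] 30.3667
```

View pics/5.png

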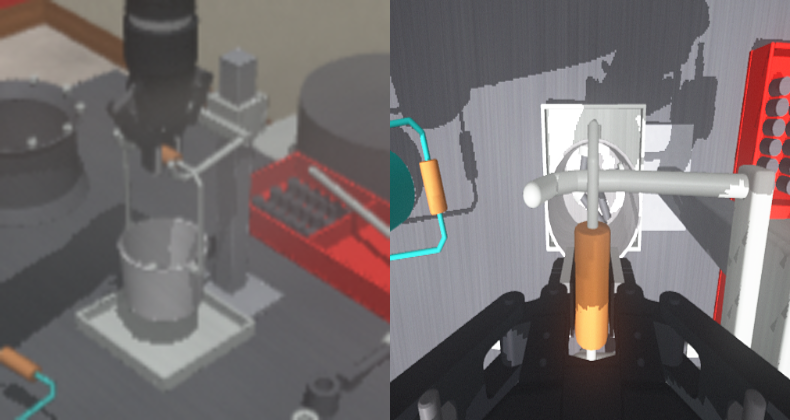

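The wire lies across the visible prong in its saddle at (595,180), well behind the tip at (533,193). The hook carries the weight (residual 0.2 N), so I release and rise straight up.

Run:
```python
from h import *
np.set_printoptions(precision=4,suppress=True)
let_go(); sleep(.3); print(F(),get_state()['finger_gap'])
p=np.array(get_state()['position'])
print(move_l(p+[0,0,.06],.04,until_force=3),F())
p=p+[0,0,.16]; move_l(p,.1); p[0]-=.17; move_l(p,.15); sleep(1.5)
ims=[]
for c in('side','wrist'):
    f,T=frame(c); save(f,'6'+c); ims.append(f['img'])
    for x in tip_of(c,'grip')[:4]: print(c,x['score'],x['centre'],onz(f,T,x['centre'],.2525))
sleep(1); f,T=frame('side'); d=np.abs(f['img'][80:220,190:320].astype(int)-ims[0][80:220,190:320]); print('motion',d.mean(),d.max(),get_state()['clock'])
a=cv2.imread('pics/6side.png')[80:220,190:320];b=cv2.imread('pics/6wrist.png')
cv2.imwrite('pics/6.png',np.hstack([cv2.resize(a,(390,420),interpolation=cv2.INTER_CUBIC),cv2.resize(b,(400,420))]))
```

```text
[ 0.2627  0.4645 -0.3559] 0.9963836879811764
False [-0.2186 -0.0457  0.0643]
side 0.57 [282.6, 329.7] [ 0.1731 -0.3558  0.2525]
side 0.53 [197.2, 201.7] [0.2572 0.0356 0.2525]
side 0.48 [242.7, 129.9] [0.5694 0.2257 0.2525]
wrist 0.81 [233.7, 151.5] [0.3742 0.2445 0.2525]
wrist 0.62 [438.4, 186.4] [0.5711 0.2179 0.2525]
motion 0.4525091575091575 6 38.5917
```

View pics/6.png

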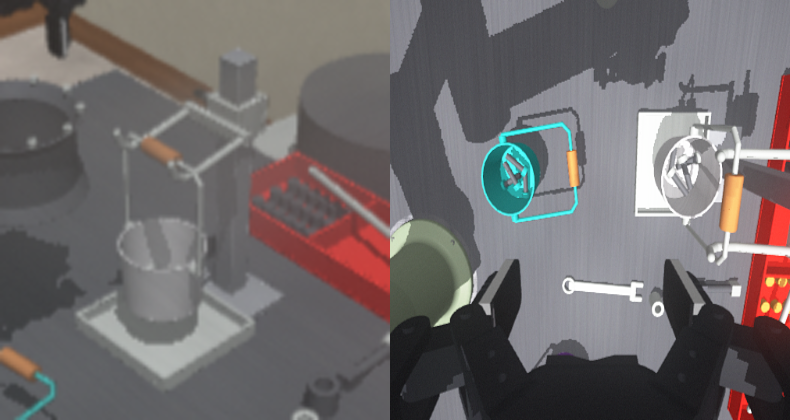

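View pics/6side.png

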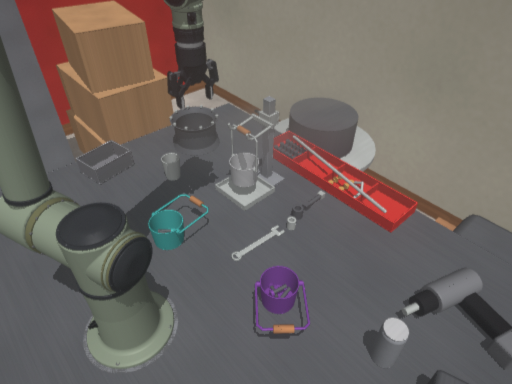

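The pail hangs level in both prongs, with its grip at (160,150) in the close-up and the wire behind both tips. It isn't moving, and the bystanders are where they were. I'm handing in.

```bash
python3 -c "
from h import *
print(get_state()['clock']); print(sign_off())"
```

```text
38.5917
the job is handed in; nothing more can be done
None
```

The pail is hanging by its bail in both prongs of the double hook, and I handed the job in at 38.6 s of the 72 s allowed.

- **Raising and carrying:** I gripped the wooden roll and swung the bail upright along its arc while the pail stood on the bench. I then carried it (about 5.3 N) to the approach point and in over the saddles.
- **Lowering onto the hook:** I lowered it with force guarding, and the saddles turned out to be about 0.246 m above the bench. At contact the arm overshot, pressing down about 3 N beyond the pail's weight. That put roughly 8.5 N on the hook, against its 15 N limit. I eased up until only 0.2 N was left on the gripper before letting go.
- **Last checks:** Two side pictures taken about 1 s apart showed no movement beyond image noise. The wire lies behind both prong tips, the pail looks level, and the bolts are still in it. The bystanders in view look unmoved, judged by eye only. The grip's position from two cameras, (0.569, 0.226) and (0.571, 0.218), agrees with the saddle centre to within about 8 mm.

I did not measure how level the pail is, and I had no direct reading of how far the hook was pressed down.

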